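Free a copper tube: press the ratchet release and slide the clamp jaw back

TASK

The copper tube in the ratchet clamp is done with: press the release lever behind the tall sliding jaw fully down, then push the jaw back along its bar, away from the tube, until it stops against the stop collar. Do it with the fingertips, gripping nothing, and leave the tube lying in its saddles and everything else on the bench where it is. Finish with the hand clear of everything.

Things in the scene. Friction and masses are not known exactly. Their poses are not given: they have to be found in the camera images.
- clamp: Ratchet clamp on a plywood board (260 x 340 x 15 mm) fixed to the bench. Origin under the board's middle, at bench level; z up. Its toothed steel bar, 24 mm wide, runs along the clamp's y at x = 0. At the -y end a low fixed jaw (90 mm wide, top 63 mm above the bench, inner face at y = -139 mm), then the tube, then the tall sliding jaw, which is pushed back along +y.
- jaw_push (a point): Place to push, towards the clamp's +y: middle of the upper part of the sliding jaw's front face (it faces the tube, to -y), 91 mm above the bench. The jaw plate is 90 mm wide (x), 10 mm thick (to +y), its top edge 16 mm above this point; above the tube (68 mm above the bench) its face is free. At the start the face is at clamp y = -115 mm, 1 mm from the tube. Moves with the jaw.
- release_pad (a point): Middle of the top of the release lever's ribbed steel pad (40 mm in x, 36 mm in y), 73 mm above the bench when up. It is behind the jaw plate, 42 mm to +y of jaw_push; the plate's top is 34 mm higher. Hinged 33 mm further to +y: pressed down, its centre sinks about 11 mm and comes 6 mm towards the plate. About 4 N moves it; no spring, it stays where left. Moves with the jaw.
- release (a joint): Angle of the release lever, rad: 0 = up, pawl in the teeth, jaw locked (it will not go back however hard it is pushed); 0.30 = fully down, jaw free (starts at 0 to 0.04; the pawl clears the teeth above 0.24).
- jaw (a joint): How far the jaw has been pushed back along the bar from its start against the tube, m. It starts at 0 to 1 mm (it cannot go nearer the tube than 0; locked, it has about 2 mm of play), slides with about 5 N of friction once released and stays where it is left.
- jaw_tail (a point): Middle of the rear end (+y) of the sliding jaw's carriage, 112 mm behind jaw_push along y, 58 mm above the bench: this meets the stop collar.
- stop_face (a point): Middle of the stop collar's face that looks to the clamp's -y, towards the jaw, 58 mm above the bench. The collar is a dark steel block on the bar (48 mm wide, 22 mm long to +y of this face, top 63 mm above the bench, with a 20 mm screw knob up to 79 mm), fixed; 55 to 105 mm behind jaw_tail at the start. Its axes are the clamp's.
- tube_mid (a point): Middle of the loose copper tube, 22 mm across and 260 mm long along the clamp's x, its centre 57 mm above the bench. It rests in two wooden V saddles 85 mm either side of the bar.
- saddle_mid (a point): Where the middle of the tube lies when it rests in its saddles (fixed on the clamp).
- coupling: Bystander: short copper pipe coupling standing on the clamp's board, 28 mm across, 34 mm high. Origin under its middle.
- tin: Bystander: small metal tin standing on the clamp's board, 52 mm across, 42 mm high. Origin under its middle.
- elbow: Bystander: copper elbow lying on the clamp's board, two 40 mm legs 26 mm thick along its x and y from its origin.
- wrench: Bystander: steel wrench, 200 mm, lying on the bench.
- screwdriver: Bystander: screwdriver, 200 mm, lying on the bench.
- mug: Bystander: white mug, 80 mm across, 90 mm high. Origin under its middle.
- hacksaw: Bystander: small hacksaw, 320 mm, lying on the bench.

How it is judged (in metres and radians):
On the way, in this order (a step that is already met when the one before it is completed fails the run):
1. the release lever is pressed down while the jaw is still forward at the tube (value of joint release above 0.24 rad and value of joint jaw below 0.012 m), for 0.1 s.
2. the jaw is pushed back against the stop collar (y of jaw_tail in the frame of stop_face above -0.005 m), for 0.1 s.
At the end, for the whole second after the job is handed in: the sliding jaw stands still with its rear end within 5 mm of the stop collar, and the tube lies at rest in its saddles (its middle within 30 mm of theirs) (y of jaw_tail in the frame of stop_face above -0.005 m and velocity of joint jaw between -0.005 and 0.005 m/s and distance between tube_mid and saddle_mid below 0.03 m and linear speed of tube below 0.02 m/s); the robot touches nothing.
It fails at once if the tube is lifted, carried or pushed more than 15 mm (distance of tube_mid from where it was at the start of the episode above 0.015 m).
It fails at once if the sliding jaw's plate is gripped (more than 2 N on its front and its back at once) (contact force between the fingers and jaw_c0 above 2 N and contact force between the fingers and jaw_c1 above 2 N).
It fails at once if a bystander is moved more than 20 mm (distance of any of coupling, tin, elbow, wrench, screwdriver, mug, hacksaw from where it was at the start of the episode above 0.02 m).
It also fails if it takes over 45 s, if anything falls off the work surface, if the arm or the gripper's body presses on something with over 40 N, if the wrist force passes 120 N, or if a joint passes its speed limit or range.

ROBOT

A 6-joint arm with a two-finger parallel gripper is mounted at the origin on the work surface. World frame = base frame: x ahead of the robot, y to its left, z up, the work surface at z = 0. Lengths are in m, angles in degrees, forces in N, time in s.
With the tool pointing down it reaches from about 0.325 to 0.85 m from the base axis. Payload 15.5 kg.
Tool frame: the origin (TCP) lies midway between the tips of the shut fingers; the grasp point (between the pads) lies 19 mm behind it; y points along the fingers, x is the direction in which the jaws open and shut, and the axes are right-handed (so a half turn about y gives the same grasp; the last joint's range is limited). The gripper opens to 91 mm and grips with 3 to 60 N. Pads are 32 mm wide; open, the fingers measure 118 mm over their backs; the gripper's body (76 mm by 178 mm) begins 60 mm behind the grasp point.
Start: joints at [-74.857, 28.281, 77.091, -0, 74.628, -5.472], TCP at [0.22, -0.585, 0.214] pointing down, gripper open.
Joint ranges: [-166.48, 166.48], [-47.26, 123.95], [12.59, 153.08], [-70.14, 250.14], [6.76, 159.57], [-176.63, 176.63]. Speed limits (degrees/s): [108.29, 108.29, 147.25, 172.46, 172.46, 172.46].

INTERFACE

Orientations are given as a 3x3 rotation matrix whose columns are the frame's x, y, z axes.
In Python, from bench import ctrl gives the robot as it stands. The module is installed in compiled form; this text tells all that it offers. Calls block until the motion is done:
- ctrl.goto(position, orientation): joint-space move of the TCP to a pose.
- ctrl.move_l(position, vel=0.15, ori=None, contact_N=None): straight line of the TCP; ori=None keeps the orientation; vel is the mean speed in m/s. With contact_N (N) it stops when the force on the tool has changed by that much, and returns True; else False.
- ctrl.movej(angles): joint-space move.
- ctrl.command_gripper(opening): opening from 0.0 (shut) to 1.0 (fully open); the grip force is fixed at half the most; returns when the fingers have stopped.
- ctrl.sleep(seconds).
- ctrl.ik(position, orientation): joint angles nearest the present ones, or None.
- ctrl.read_camera(name): name is "scene" or "top" or "wrist"; returns the picture (480x640x3 uint8, blue, green, red); there is no depth.
- ctrl.camera_params(name): a dict with "fx", "fy", "cx", "cy" (pixels), "pose" (4x4, takes a point from camera to world coordinates); the wrist camera has in their place "T_tool_cam" (4x4, takes a point from camera to tool coordinates, whose origin is the TCP and whose axes are the tool frame's). Camera axes: x right, y up, looking along -z (the intrinsics and any distortion apply to the point x, -y, -z); pixel columns grow to the right and rows downward; lengths in m; the calibration is good to about 2 mm. The wrist camera is an equidistant fisheye: a pixel r from the principal point sees the ray r / f radians off the axis. A picture is of the moment at which its call begins: read the wrist's pose just before it. camera_params takes no time and is no camera call.
A pose or a line that the arm cannot do raises ctrl.MotionError and nothing moves.
- ctrl.sign_off(): hands the job in, once; it reports no verdict.
Readings, each from a call of its own:
- ctrl.current_t(): time.
- ctrl.current_q(): joint angles.
- ctrl.current_dq(): joint speeds.
- ctrl.current_effort(): joint torques, N m.
- ctrl.current_tool_pos(): TCP position.
- ctrl.current_eef_rot(): TCP orientation.
- ctrl.current_contact_force(): force on the tool from outside, world axes, zero at the start.
- ctrl.current_wrist_torque(): the same for the moment, N m.
- ctrl.current_grip_width(): opening from 0.0 (shut) to 1.0 (fully open).
Only numpy, scipy, OpenCV 4.12 (cv2) and the standard library are available. Lean on these libraries where they do the work, as an engineer would, in place of code of your own. Each camera call takes 0.05 s, during which the arm holds its last target.

## Working session

There is one attempt and no reset: what is moved stays moved. The work goes in short steps, each a Python script; the robot and the scene stay as the last script left them, time stands still between calls to the robot, and variables do not carry over. Pictures are saved under pics/ and viewed, and the job is handed in when it is done.

```bash
mkdir -p pics; ls; python3 - <<'E'
from bench import ctrl
import cv2
for n in ("scene","top","wrist"):
    cv2.imwrite(f"pics/{n}0.png",ctrl.read_camera(n)); print(n,ctrl.camera_params(n))
print(ctrl.current_t(),ctrl.current_tool_pos(),ctrl.current_eef_rot())
E
```

```text
pics
scene {'fx': 493.4680398081299, 'fy': 493.4680398081299, 'cx': 319.39747874576767, 'cy': 246.688769106431, 'pose': array([[-0.86201145, -0.26988764,  0.42906517,  0.9535581 ],
       [ 0.50682056, -0.47279627,  0.7208305 ,  0.71405817],
       [ 0.00831717,  0.83882319,  0.5443404 ,  0.63988941],
       [ 0.        ,  0.        ,  0.        ,  1.        ]])}
top {'fx': 443.21573954062376, 'fy': 443.21573954062376, 'cx': 320.39913532906496, 'cy': 247.25354184746146, 'pose': array([[-6.53982179e-04,  9.96169505e-01, -8.74407766e-02,
         3.82722588e-01],
       [-9.99995932e-01, -4.08699680e-04,  2.82300055e-03,
        -2.68325789e-02],
       [ 2.77645004e-03,  8.74422671e-02,  9.96165720e-01,
         1.27390018e+00],
       [ 0.00000000e+00,  0.00000000e+00,  0.00000000e+00,
         1.00000000e+00]])}
wrist {'fx': 371.64829954431775, 'fy': 371.64829954431775, 'cx': 323.14724920584035, 'cy': 232.09840743756195, 'T_tool_cam': array([[ 9.99998987e-01,  9.91267249e-04,  1.02136351e-03,
        -1.21351583e-05],
       [ 7.04273675e-04,  2.78976324e-01, -9.60297722e-01,
        -1.71362634e-01],
       [-1.23684792e-03,  9.60297469e-01,  2.78975343e-01,
         7.80697663e-02],
       [ 0.00000000e+00,  0.00000000e+00,  0.00000000e+00,
         1.00000000e+00]])}
0.15 [ 0.21997402 -0.58469695  0.21345399] [[ 3.52075373e-01 -2.39109151e-04  9.35971621e-01]
 [-9.35971168e-01  9.25913955e-04  3.52075440e-01]
 [-9.50813644e-04 -9.99999543e-01  1.02192230e-04]]
```

View pics/scene0.png

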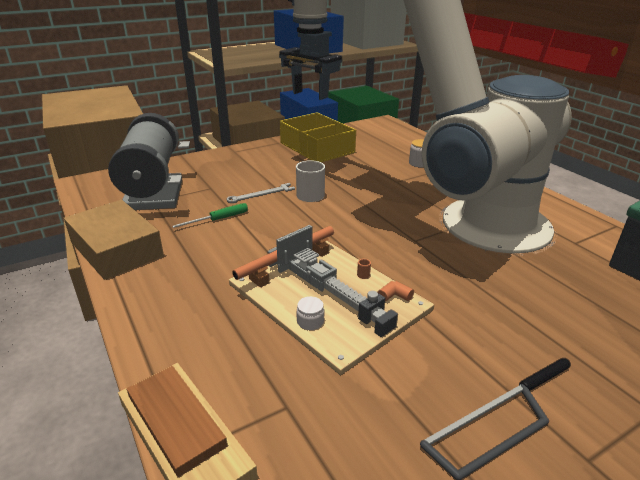

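View pics/top0.png

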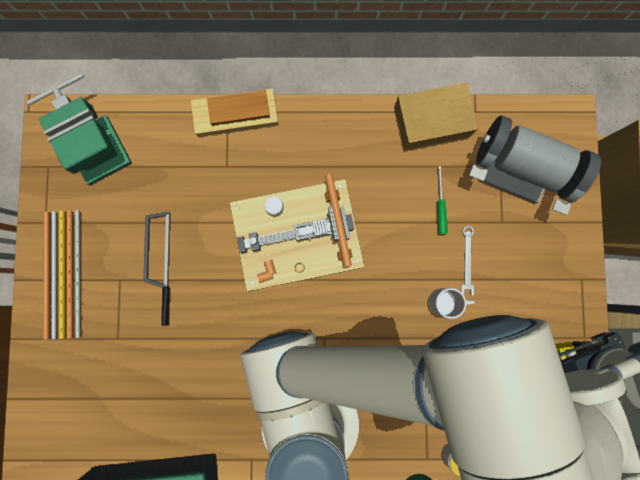

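The top view shows the board centred near (297,235), the tube near (340,220) on its right, the sliding jaw at (330,225) and the stop collar near (255,241). I'll zoom in.

```bash
python3 - <<'E'
import cv2
t=cv2.imread("pics/top0.png"); cv2.imwrite("pics/topz.png",cv2.resize(t[165:300,220:375],None,fx=5,fy=4.4*5/4.4*0.85,interpolation=cv2.INTER_CUBIC))
s=cv2.imread("pics/scene0.png"); cv2.imwrite("pics/scenez.png",cv2.resize(s[215:370,225:440],None,fx=3.7,fy=3.7,interpolation=cv2.INTER_CUBIC))
E
```

```text
(no output)
```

View pics/topz.png

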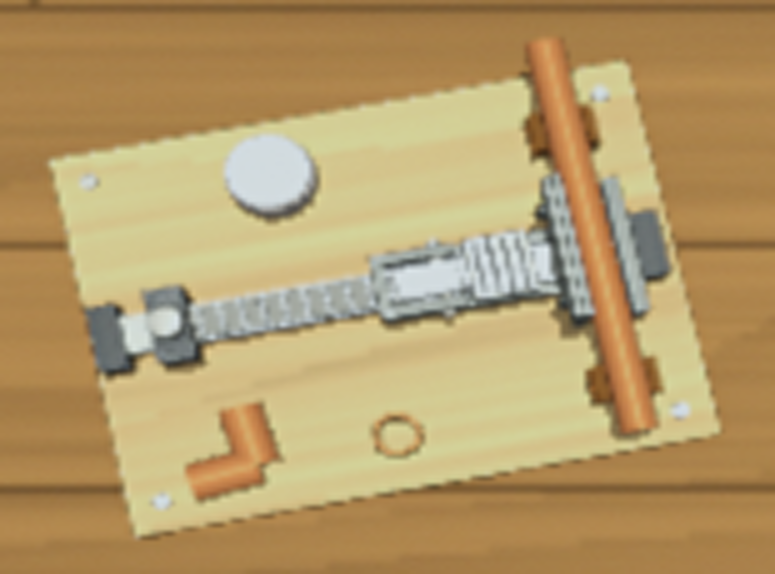

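View pics/scenez.png

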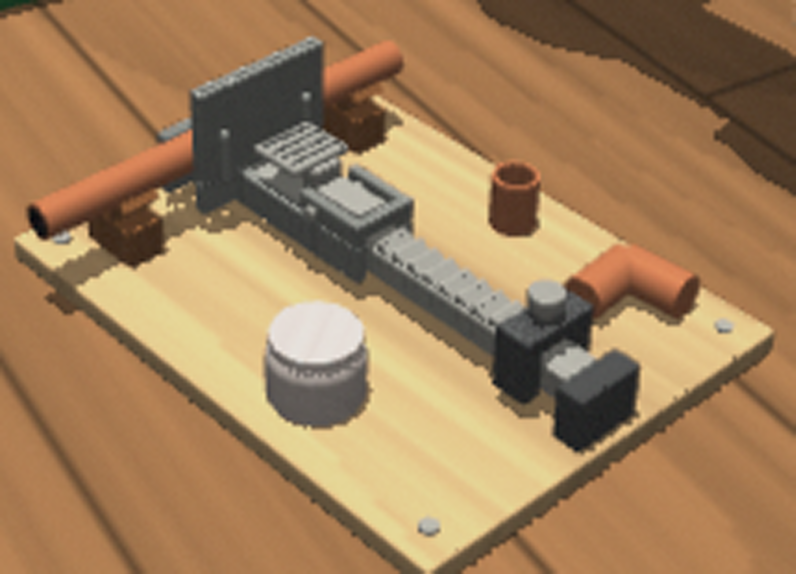

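```bash
cat > h.py <<'E'
import numpy as np, cv2
from bench import ctrl
def ray(name,u,v):
    p=ctrl.camera_params(name);T=p["pose"]
    d=np.array([(u-p["cx"])/p["fx"],-(v-p["cy"])/p["fy"],-1.]); return T[:3,3],T[:3,:3]@d
def onz(name,u,v,z):
    o,d=ray(name,u,v); return o+d*(z-o[2])/d[2]
def proj(name,P):
    p=ctrl.camera_params(name);T=p["pose"];c=T[:3,:3].T@(np.array(P)-T[:3,3])
    return np.array([p["cx"]+p["fx"]*c[0]/-c[2],p["cy"]-p["fy"]*c[1]/-c[2]])
E
python3 - <<'E'
from h import *
im=cv2.imread("pics/top0.png")
hsv=cv2.cvtColor(im,cv2.COLOR_BGR2HSV)
for p in [(245,215),(270,255),(300,210),(240,190),(300,300)]: print(p,hsv[p[1],p[0]])
m=cv2.inRange(hsv,(20,60,140),(35,255,255)); m[:150]=0;m[310:]=0;m[:,:215]=0;m[:,380:]=0
m=cv2.morphologyEx(m,cv2.MORPH_OPEN,np.ones((3,3)))
c=max(cv2.findContours(m,0,2)[0],key=cv2.contourArea)
h=cv2.convexHull(c); r=cv2.minAreaRect(h);print(r, cv2.contourArea(h))
W=np.array([onz("top",u,v,.015)[:2] for u,v in cv2.boxPoints(r)])
print(W,W.mean(0)); 
for i in range(4):
    e=W[(i+1)%4]-W[i];print(np.linalg.norm(e),np.degrees(np.arctan2(e[1],e[0])))
E
```

```text
(245, 215) [ 24  83 212]
(270, 255) [ 21  96 205]
(300, 210) [ 25  79 212]
(240, 190) [ 18 144 167]
(300, 300) [ 17 148 162]
((300.85711669921875, 258.4908447265625), (41.79637908935547, 120.08924865722656), 78.40782928466797) 4831.5
[[ 0.48522764  0.20475998]
 [ 0.55442322 -0.13090621]
 [ 0.43715205 -0.15388429]
 [ 0.36915022  0.17922788]] [0.46148828 0.02479934]
0.34272412009709946 -78.3519832671526
0.11950112828869923 -168.9139329064895
0.3399823029260009 101.5378827882322
0.11885224260353515 12.405096416111352
```

```bash
python3 - <<'E'
from h import *
im=cv2.imread("pics/top0.png")
hsv=cv2.cvtColor(im,cv2.COLOR_BGR2HSV)
m=cv2.inRange(hsv,(19,40,140),(35,125,255)); m[:150]=0;m[310:]=0;m[:,:215]=0;m[:,380:]=0
m=cv2.morphologyEx(m,cv2.MORPH_OPEN,np.ones((3,3)))
cs=[c for c in cv2.findContours(m,0,2)[0] if cv2.contourArea(c)>100]
h=cv2.convexHull(np.vstack(cs)); 
W=np.array([onz("top",u,v,.015)[:2] for u,v in h[:,0]]).astype(np.float32)
r=cv2.minAreaRect(W);print(r)
B=cv2.boxPoints(r)
for i in range(4):
    e=B[(i+1)%4]-B[i];print(np.linalg.norm(e),np.degrees(np.arctan2(e[1],e[0])))
c=np.array(r[0]); 
e=[B[(i+1)%4]-B[i] for i in range(4)]; y=max(e[:2],key=np.linalg.norm); y=y/np.linalg.norm(y); y*=np.sign(y[1]); x=np.array([y[1],-y[0]])
np.savez("clamp.npz",c=c,x=x,y=y); print(c,x,y)
def P(a,b,z): return [*(c+a*x+b*y),z]
out=im.copy()
S=8;o=(225,170)
z=cv2.resize(im[170:240+60,225:370],None,fx=5.4,fy=5.4,interpolation=cv2.INTER_CUBIC)
def L(pts,col):
    q=[((proj("top",p)-o+.5)*5.4).astype(int) for p in pts]
    cv2.polylines(z,[np.array(q)],True,col,1)
L([P(-.13,-.17,.015),P(.13,-.17,.015),P(.13,.17,.015),P(-.13,.17,.015)],(0,255,0))
L([P(-.045,-.115,.107),P(.045,-.115,.107),P(.045,-.105,.107),P(-.045,-.105,.107)],(0,0,255))
L([P(-.02,-.091,.073),P(.02,-.091,.073),P(.02,-.055,.073),P(-.02,-.055,.073)],(255,0,0))
L([P(-.13,-.127,.057),P(.13,-.127,.057)],(255,0,255))
cv2.imwrite("pics/ov.png",z)
E
```

```text
((0.5310041904449463, 0.03914821147918701), (0.2621309459209442, 0.34196197986602783), 11.682466506958008)
0.34196198 -78.317535
0.26213098 11.682463
0.34196198 101.682465
0.26213098 -168.31754
[0.53100419 0.03914821] [0.9792848  0.20248763] [-0.20248763  0.9792848 ]
```

View pics/ov.png

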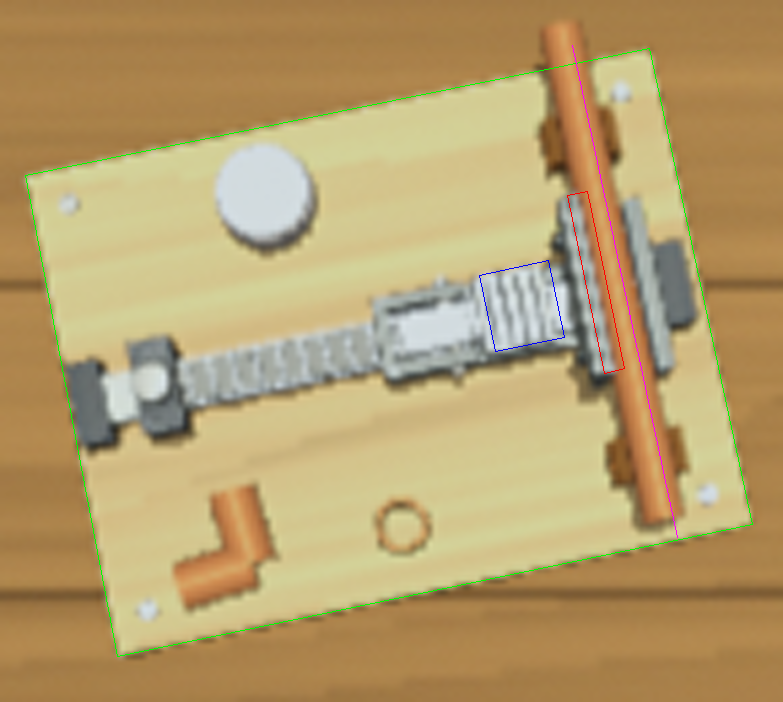

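Board fit is good (262 × 342 mm), but the plate and tube appear about 10 px (~5 mm) to the +y side of where they were drawn. I'll check closer with the wrist camera.

```bash
cat >> h.py <<'E'
try:
    _d=np.load("clamp.npz"); C,X,Y=_d["c"],_d["x"],_d["y"]
except Exception: pass
def P(a,b,z): return np.array([*(C+a*X+b*Y),z])
R=np.column_stack([[*-Y,0],[0,0,-1],[*X,0]])
def wpose():
    T=np.eye(4);T[:3,:3]=ctrl.current_eef_rot();T[:3,3]=ctrl.current_tool_pos();return T@ctrl.camera_params("wrist")["T_tool_cam"]
def wproj(T,Q):
    p=ctrl.camera_params("wrist");c=T[:3,:3].T@(np.array(Q)-T[:3,3]);x,y,z=c[0],-c[1],-c[2]
    r=np.hypot(x,y);t=np.arctan2(r,z);return np.array([p["cx"]+p["fx"]*t*x/r,p["cy"]+p["fx"]*t*y/r])
def wray(T,u,v):
    p=ctrl.camera_params("wrist");x=u-p["cx"];y=v-p["cy"];r=np.hypot(x,y);t=r/p["fx"]
    d=np.array([np.sin(t)*x/r,-np.sin(t)*y/r,-np.cos(t)]);return T[:3,3],T[:3,:3]@d
def wonz(T,u,v,z):
    o,d=wray(T,u,v);return o+d*(z-o[2])/d[2]
def cl(Q): d=np.array(Q)[:2]-C; return np.array([d@X,d@Y])
E
python3 - <<'E'
from h import *
ctrl.goto(P(0,-.05,.25),R); ctrl.command_gripper(0)
T=wpose(); np.save("T1.npy",T); im=ctrl.read_camera("wrist"); cv2.imwrite("pics/w1.png",im)
z=im.copy()
def L(pts,col): cv2.polylines(z,[np.array([wproj(T,p) for p in pts]).astype(int)],True,col,1)
L([P(-.13,-.17,.015),P(.13,-.17,.015),P(.13,.17,.015),P(-.13,.17,.015)],(0,255,0))
L([P(-.045,-.115,.107),P(.045,-.115,.107),P(.045,-.105,.107),P(-.045,-.105,.107)],(0,0,255))
L([P(-.02,-.091,.073),P(.02,-.091,.073),P(.02,-.055,.073),P(-.02,-.055,.073)],(255,0,0))
L([P(-.045,-.139,.063),P(.045,-.139,.063)],(0,255,255))
cv2.imwrite("pics/w1o.png",z)
print(ctrl.current_tool_pos(),ctrl.current_t(),ctrl.current_contact_force())
E
```

```text
[ 0.54112904 -0.00981813  0.24999374] 3.9167 [ 0.0656708   0.11106093 -0.07526917]
```

View pics/w1o.png

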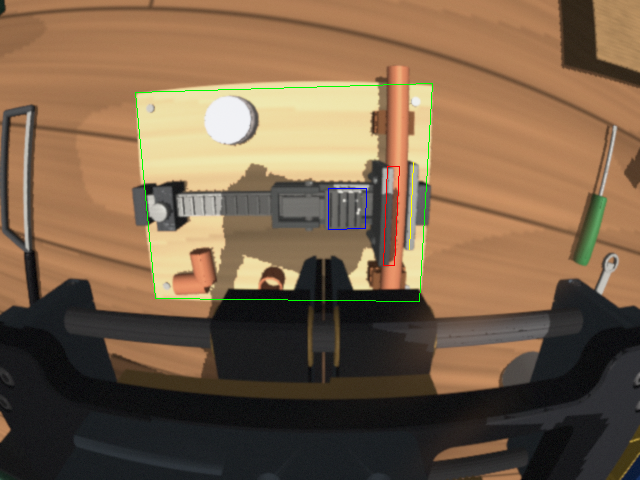

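View pics/w1.png

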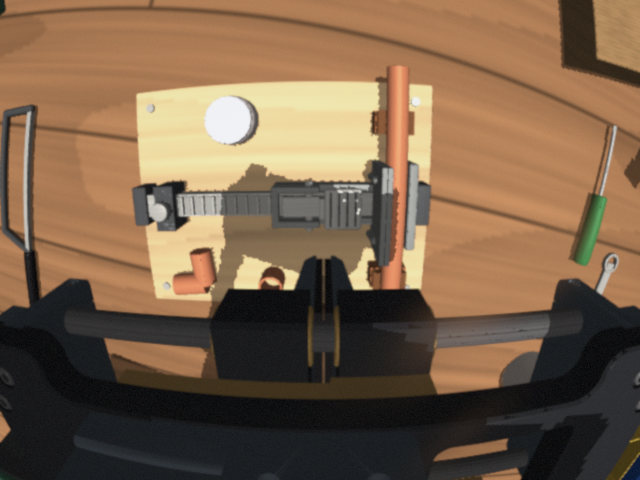

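The wrist view shows the board fitting its outline, while the plate (382,215) and pad (345,207) sit 4–8 px to the left of my drawn outlines. I'll zoom in and measure the edges.

```bash
python3 - <<'E'
import cv2
im=cv2.imread("pics/w1.png")[150:275,300:440]
im=cv2.convertScaleAbs(im,alpha=1.6,beta=20)
z=cv2.resize(im,None,fx=4.7,fy=4.7,interpolation=cv2.INTER_CUBIC)
for i in range(0,140,10): cv2.putText(z,str(300+i),(int(i*4.7),10),0,.35,(0,0,255)); cv2.line(z,(int(i*4.7),12),(int(i*4.7),22),(0,0,255))
for i in range(0,125,10): cv2.putText(z,str(150+i),(0,int(i*4.7)+4),0,.35,(0,0,255))
cv2.imwrite("pics/w1z.png",z)
E
```

```text
(no output)
```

View pics/w1z.png

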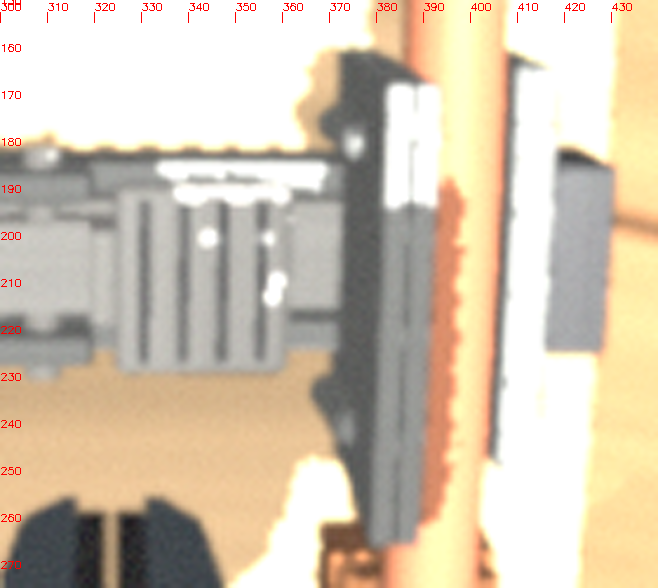

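```bash
python3 - <<'E'
from h import *
T=np.load("T1.npy")
for n,u,v,z in [("plate back",382,167,.107),("plate back",378,265,.107),("plate front",393,168,.107),("plate front",389,264,.107),("pad",324,190,.073),("pad",361,191,.073),("pad",360,229,.073),("pad",325,229,.073),("fixed",410,165,.063),("fixed",405,248,.063),("collar",179,183,.063),("collar",184,228,.063),("fixed outer",429,185,.055)]:
    print(n,cl(wonz(T,u,v,z)).round(4))
print("top view plate")
for u,v in [(560,195),(592,378),(580,195),(612,376)]: print(cl(onz("top",u/5.4-.5+225,v/5.4-.5+170,.107)).round(4))
E
```

```text
plate back [ 0.0445 -0.1001]
plate back [-0.0446 -0.0999]
plate front [ 0.0439 -0.1097]
plate front [-0.0437 -0.11  ]
pad [ 0.0185 -0.0506]
pad [ 0.0176 -0.0859]
pad [-0.02   -0.0858]
pad [-0.02   -0.0516]
fixed [ 0.0424 -0.1351]
fixed [-0.0433 -0.1344]
collar [0.0264 0.0976]
collar [-0.0214  0.0964]
fixed outer [ 0.0217 -0.158 ]
top view plate
[ 0.0459 -0.1016]
[-0.0461 -0.0983]
[ 0.0439 -0.1112]
[-0.0472 -0.1082]
```

Plate, fixed jaw and pad are all offset by the same +4.8 mm in y, in both views, so I'll shift the clamp frame by that. The collar face is at about y=0.092, giving ~95 mm of travel. Next is pressing the lever.

```bash
echo 'C=C+0.0048*Y' >> h.py; python3 - <<'E'
from h import *
ctrl.goto(P(0,-.077,.13),R)
print(ctrl.move_l(P(0,-.077,.085),vel=.08,contact_N=8),ctrl.current_tool_pos()[2],ctrl.current_contact_force())
f0=ctrl.current_contact_force()
for vel,N in ((.02,3),(.02,20)):
    print(ctrl.move_l(P(0,-.077,.052),vel=vel,contact_N=N),ctrl.current_tool_pos()[2],ctrl.current_contact_force(),cl(ctrl.current_tool_pos()))
print(ctrl.current_t())
E
```

```text
False 0.08544034225920555 [ 0.11441098 -0.2112687   1.1956858 ]
True 0.07127898428956896 [ 0.55900504 -0.74716297 -0.33628027] [-0.00011214 -0.07710819]
True 0.06239499798115056 [-5.0087536  -1.39755037 21.92289143] [-2.00645186e-05 -7.76192252e-02]
6.6167
```

```bash
python3 - <<'E'
from h import *
ctrl.sleep(.2); print(ctrl.current_contact_force(),ctrl.current_tool_pos()[2])
ctrl.move_l(P(0,-.077,.135),vel=.12)
ctrl.goto(P(0,-.145,.16),R)
T=wpose(); im=ctrl.read_camera("wrist"); s=ctrl.read_camera("scene")
cv2.imwrite("pics/s2z.png",cv2.resize(cv2.convertScaleAbs(s[215:370,225:440],alpha=1.3),None,fx=3.7,fy=3.7,interpolation=cv2.INTER_CUBIC))
cv2.imwrite("pics/w2.png",cv2.convertScaleAbs(im,alpha=1.5)); np.save("T2.npy",T)
print(ctrl.current_t(),ctrl.current_contact_force())
E
```

```text
[-3.90061226 -0.55982185 18.21258966] 0.06252557511320948
8.0667 [-0.83119587 -0.10018496 -0.94349886]
```

View pics/w2.png

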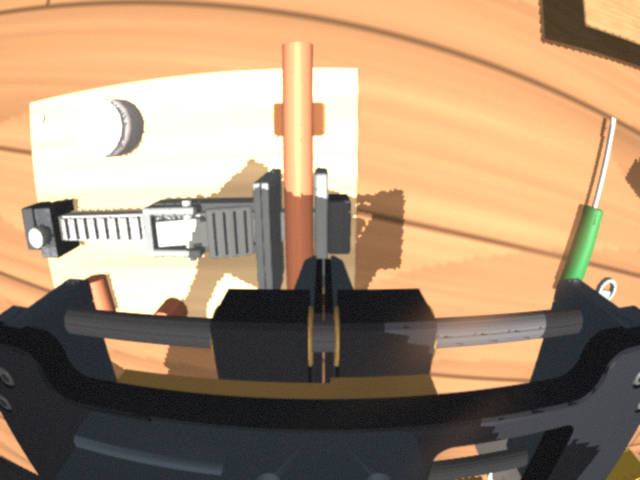

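View pics/s2z.png

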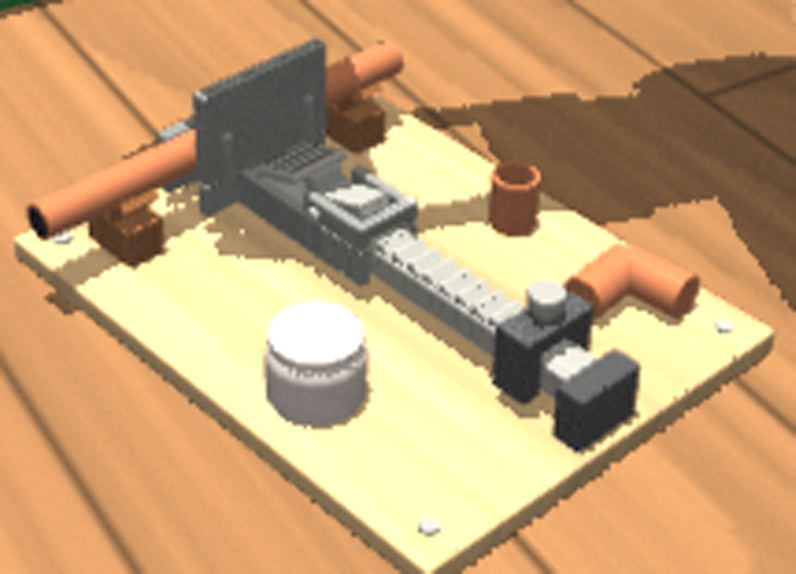

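The scene view shows the lever down (pad by the plate foot at (300,160)), with the tube and jaw unmoved. Now I'll push the jaw back.

```bash
python3 - <<'E'
from h import *
def st(a): print(a,cl(ctrl.current_tool_pos()).round(4),ctrl.current_tool_pos()[2].round(4),ctrl.current_contact_force().round(1),round(ctrl.current_t(),2))
st(ctrl.move_l(P(0,-.145,.083),vel=.1,contact_N=8))
st(ctrl.move_l(P(0,-.115,.083),vel=.03,contact_N=3)); 
st(ctrl.move_l(P(0,-.07,.083),vel=.04,contact_N=20))
st(ctrl.move_l(P(0,-.005,.083),vel=.04,contact_N=18))
ctrl.sleep(.2); st(0)
im=ctrl.read_camera("wrist"); cv2.imwrite("pics/w3.png",cv2.convertScaleAbs(im,alpha=1.5)); np.save("T3.npy",wpose())
E
```

```text
False [ 0.0003 -0.1451] 0.0835 [-0.2 -1.   0.3] 8.98
True [-0.0002 -0.1216] 0.0828 [-0.3 -0.5 -0.1] 9.72
False [-0.   -0.07] 0.083 [-0.6 -2.4 -0.6] 11.18
True [ 0.0001 -0.0212] 0.083 [-0.1 -9.2  3.5] 12.33
0 [ 0.     -0.0212] 0.083 [-0.3 -7.3  3.3] 12.53
```

View pics/w3.png

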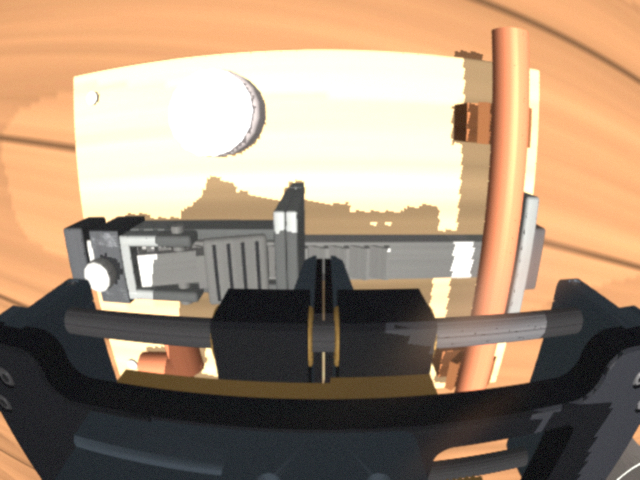

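The carriage's rear end meets the collar at about (120,260), and the tube is still in place. I'll press once more to confirm, then withdraw.

```bash
python3 - <<'E'
from h import *
def st(a): print(a,cl(ctrl.current_tool_pos()).round(4),ctrl.current_tool_pos()[2].round(4),ctrl.current_contact_force().round(1),round(ctrl.current_t(),2))
st(ctrl.move_l(P(0,-.005,.083),vel=.02,contact_N=15))
ctrl.sleep(.2); st(0)
st(ctrl.move_l(P(0,-.06,.083),vel=.06))
st(ctrl.move_l(P(0,-.06,.25),vel=.15))
T=wpose();im=ctrl.read_camera("wrist"); cv2.imwrite("pics/w4.png",cv2.convertScaleAbs(im,alpha=1.4)); np.save("T4.npy",T)
s=ctrl.read_camera("scene")
cv2.imwrite("pics/s4z.png",cv2.resize(cv2.convertScaleAbs(s[215:370,225:440],alpha=1.3),None,fx=3.7,fy=3.7,interpolation=cv2.INTER_CUBIC))
E
```

```text
True [-0.     -0.0213] 0.0829 [-0.1 -4.7  3.7] 12.86
0 [-0.     -0.0212] 0.0829 [ 1.6 -4.9  3.1] 13.06
False [-0.0001 -0.0599] 0.083 [-0.6  0.3  0.3] 13.86
False [-0.0004 -0.0598] 0.2492 [-0.  -0.5  0.1] 15.12
```

View pics/w4.png

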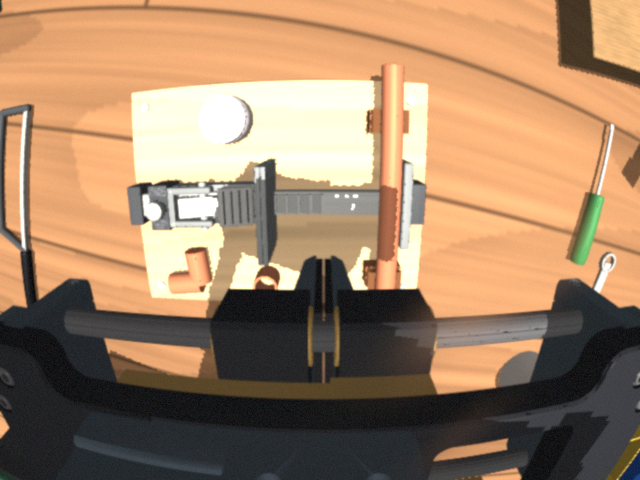

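View pics/s4z.png

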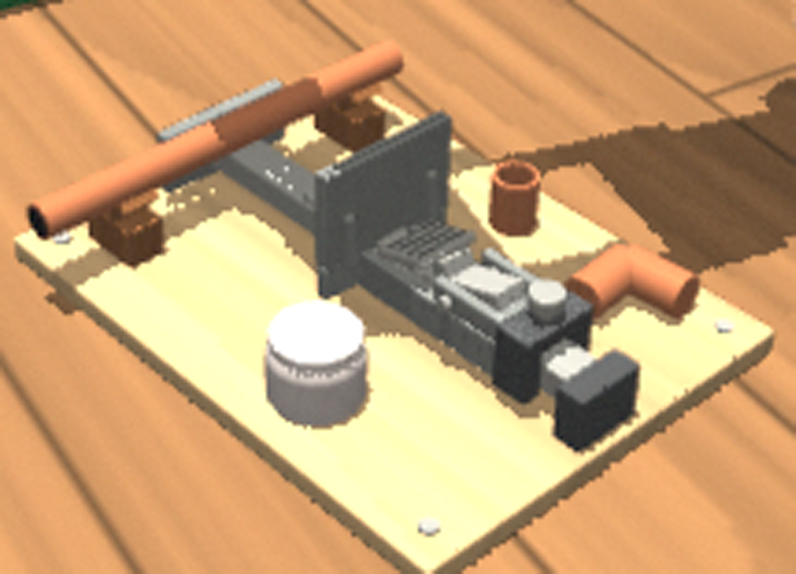

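Both views show the carriage flush against the collar, the tube in its saddles, and the bystanders where they were. The hand is clear, so I'm handing in.

```bash
python3 - <<'E'
from bench import ctrl
ctrl.sleep(.3); print(ctrl.current_contact_force(),ctrl.current_t()); ctrl.sign_off()
E
```

```text
[ 0.21874977  0.01767688 -0.56632988] 15.525
the job is handed in; nothing more can be done
```

I pressed the release lever fully down with the shut fingertips, then pushed the jaw back to the stop collar, lifted the hand clear and handed in at about 15.5 s. The hand-in reports no verdict.

- **Lever:** the fingertips sank about 9 mm and came to a firm stop at about 20 N. The scene picture then showed the lever down and the jaw still at the tube.
- **Jaw:** I pushed with the fingertips on the front face only, until they met a firm stop. A second push stopped at the same place to within 0.1 mm. The last pictures show the carriage flush against the collar; I did not measure the remaining gap separately.
- **Tube and other items:** in the last wrist and scene pictures, the tube lies in its saddles and the items on the board look unmoved. I judged this by eye. The mug and most of the wrench were out of view, but the hand never went near them.
- **Hand:** it finished about 0.25 m above the bench, with about 0.6 N or less on the tool.

One check disagreed: the board outline put the clamp about 5 mm off along its y. The jaw plate and fixed jaw showed this in the pictures, and I corrected the position before touching anything.

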